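# Dry-clamp a batten panel in the bench press

## Task

Make up a panel from all the battens on the bench: lift the flattening board off the press and set it aside, free the sliding jaw's clamp knob and draw the jaw back, lay the battens flat in the press side by side along the jaws with their ends in line with the jaw ends, then slide the jaw up until they are closed up without gaps and turn the knob fully tight again. Then put the flattening board back over the panel, fully down with its two holes on the pegs of the fixed jaw. Do not force the jaw along while its knob is tight, and leave the glue bottle, the tin and the tape roll where they stand.

Things in the scene. Friction and masses are not known exactly. Their poses are not given: they have to be found in the camera images.
- press: panel press, fixed on the bench: plywood bed 210 (x) by 380 (y) by 22 mm thick. Origin: centre of its underside, z up; y runs along the aluminium T-track from the fixed jaw (-y) to the open end. The fixed jaw is a wooden bar, x -80 to 80, y -172 to -140, top at z = 40; its clamping face is y = -140. Battens lie on the bed (z = 22) along x, centred on x = 0 to about 10 mm.
- peg0 (a point): rounded top of the dowel peg (10 mm diameter, standing 27 mm above the fixed jaw's top) at x = -50, y = -156, z = 67 mm in the press frame
- peg1 (a point): the same for the other peg, at x = +50, y = -156, z = 67 mm in the press frame
- jaw (a joint): sliding jaw: gap in m between the two clamping faces, 0 to 0.246 (end stop), grows towards the press's +y. Knob free: slides with about 2 N and stays where left. Knob tight: held. Its head is a bar 160 (x) by 24 mm (y); behind it (+y) a block 64 mm wide (x) carries the knob and ends 81 mm behind the face; both are 18 mm high above the bed. A washer under the knob adds 6 mm.
- jaw_face (a point): on the clamping face of the sliding jaw, at the middle of its lower edge, at the bed's surface; axes as the press; moves with the jaw. The knob's axis is 58 mm behind it (+y).
- knob (a joint): clamp knob on the sliding jaw, rad, 0 to 1.57, grows clockwise seen from above. 0: free, its bar lies along the track (press y). 1.57: fully tight, its bar lies across (press x). It starts to bite at about 0.6, holds firmly above 1.2, and turns with 0.1 to 0.2 N m; stays where left. It starts tight.
- knob_grip (a point): on the knob's vertical axis, 10 mm below the top of its bar grip, where to take it from above. The bar is 58 mm long, 14 mm wide, 26 mm high, its top 80 mm above the bench. The point's own y axis runs along the bar. It moves with the jaw.
- board: flattening board: loose plywood board 150 (x) by 128 (y) by 12 mm, about 220 g. Origin: centre of its underside. Two through holes of 13 mm at x = -50 and +50, y = -48 mm. Seated, its axes are those of the press and its origin is at x = 0, y = -108, z = 42 mm there: it lies on the battens, 2 mm above the jaws. It starts on the pegs of the empty press, lying on both jaws (z = 40 mm).
- board_grip (a point): on the board's wooden grip bar, 12 mm below the bar's top and 34 mm above the board's underside; the bar is 90 mm long along the board's x, 18 mm wide (y), its top 46 mm above the underside
- batten0: a plain pale batten, 160 mm long (its x), 30 mm wide (its y), 20 mm thick (its z), about 60 g; origin at its middle (10 mm above what it lies on). All battens are alike; two to four are present, and absent ones read None.
- batten1: a plain pale batten, 160 mm long (its x), 30 mm wide (its y), 20 mm thick (its z), about 60 g; origin at its middle (10 mm above what it lies on). All battens are alike; two to four are present, and absent ones read None.
- batten2: a plain pale batten, 160 mm long (its x), 30 mm wide (its y), 20 mm thick (its z), about 60 g; origin at its middle (10 mm above what it lies on). All battens are alike; two to four are present, and absent ones read None.
- batten3: a plain pale batten, 160 mm long (its x), 30 mm wide (its y), 20 mm thick (its z), about 60 g; origin at its middle (10 mm above what it lies on). All battens are alike; two to four are present, and absent ones read None.
- glue: bystander: white glue bottle, 56 mm diameter, 150 mm high; origin at the centre of its foot
- tin: bystander: closed tin, 74 mm diameter, 80 mm high; origin at the centre of its foot
- tape: bystander: roll of paper tape lying flat, 90 mm diameter, 25 mm high; origin at the centre of its foot
Mind the look-alikes: they are no part of the job. Several things have the shape of the board; the one meant has the colours described above. What is shaped like the batten0 but blue is not meant.

How it is judged (in metres and radians):
On the way, in this order (a step that is already met when the one before it is completed fails the run):
1. the clamp knob is freed (value of joint knob below 0.4 rad), for 0.2 s.
2. all battens lie flat in the press between the jaws, along them, ends within about 10 mm of the jaw ends (z of batten0 in the frame of press between 0.028 and 0.036 m and angle between the z axis of each of batten0, batten1, batten2, batten3 and the z axis of press, either way round below 0.08 rad and x of batten0 in the frame of press between -0.012 and 0.012 m and angle between the x axis of each of batten0, batten1, batten2, batten3 and the x axis of press, either way round below 0.12 rad and y of each of batten0, batten1, batten2, batten3 in the frame of press above -0.129 m and y of each of batten0, batten1, batten2, batten3 in the frame of jaw_face below -0.011 m and z of batten1 in the frame of press between 0.028 and 0.036 m and x of batten1 in the frame of press between -0.012 and 0.012 m and z of batten2 in the frame of press between 0.028 and 0.036 m and x of batten2 in the frame of press between -0.012 and 0.012 m and z of batten3 in the frame of press between 0.028 and 0.036 m and x of batten3 in the frame of press between -0.012 and 0.012 m), for 0.2 s.
3. the battens are closed up without gaps by the sliding jaw and its knob is tight (z of batten0 in the frame of press between 0.028 and 0.036 m and angle between the z axis of each of batten0, batten1, batten2, batten3 and the z axis of press, either way round below 0.08 rad and x of batten0 in the frame of press between -0.012 and 0.012 m and angle between the x axis of each of batten0, batten1, batten2, batten3 and the x axis of press, either way round below 0.05 rad and z of batten1 in the frame of press between 0.028 and 0.036 m and x of batten1 in the frame of press between -0.012 and 0.012 m and z of batten2 in the frame of press between 0.028 and 0.036 m and x of batten2 in the frame of press between -0.012 and 0.012 m and z of batten3 in the frame of press between 0.028 and 0.036 m and x of batten3 in the frame of press between -0.012 and 0.012 m and (y of batten0 in the frame of press between -0.1285 and -0.1215 m or (y of batten0 in the frame of press between -0.0985 and -0.0915 m and (y of batten1 in the frame of press between -0.1285 and -0.1215 m or y of batten2 in the frame of press between -0.1285 and -0.1215 m or y of batten3 in the frame of press between -0.1285 and -0.1215 m)) or (y of batten0 in the frame of press between -0.0685 and -0.0615 m and (y of batten1 in the frame of press between -0.0985 and -0.0915 m or y of batten2 in the frame of press between -0.0985 and -0.0915 m or y of batten3 in the frame of press between -0.0985 and -0.0915 m)) or (y of batten0 in the frame of press between -0.0385 and -0.0315 m and (y of batten1 in the frame of press between -0.0685 and -0.0615 m or y of batten2 in the frame of press between -0.0685 and -0.0615 m or y of batten3 in the frame of press between -0.0685 and -0.0615 m))) and (y of batten1 in the frame of press between -0.1285 and -0.1215 m or (y of batten1 in the frame of press between -0.0985 and -0.0915 m and (y of batten0 in the frame of press between -0.1285 and -0.1215 m or y of batten2 in the frame of press between -0.1285 and -0.1215 m or y of batten3 in the frame of press between -0.1285 and -0.1215 m)) or (y of batten1 in the frame of press between -0.0685 and -0.0615 m and (y of batten0 in the frame of press between -0.0985 and -0.0915 m or y of batten2 in the frame of press between -0.0985 and -0.0915 m or y of batten3 in the frame of press between -0.0985 and -0.0915 m)) or (y of batten1 in the frame of press between -0.0385 and -0.0315 m and (y of batten0 in the frame of press between -0.0685 and -0.0615 m or y of batten2 in the frame of press between -0.0685 and -0.0615 m or y of batten3 in the frame of press between -0.0685 and -0.0615 m))) and (y of batten2 in the frame of press between -0.1285 and -0.1215 m or (y of batten2 in the frame of press between -0.0985 and -0.0915 m and (y of batten0 in the frame of press between -0.1285 and -0.1215 m or y of batten1 in the frame of press between -0.1285 and -0.1215 m or y of batten3 in the frame of press between -0.1285 and -0.1215 m)) or (y of batten2 in the frame of press between -0.0685 and -0.0615 m and (y of batten0 in the frame of press between -0.0985 and -0.0915 m or y of batten1 in the frame of press between -0.0985 and -0.0915 m or y of batten3 in the frame of press between -0.0985 and -0.0915 m)) or (y of batten2 in the frame of press between -0.0385 and -0.0315 m and (y of batten0 in the frame of press between -0.0685 and -0.0615 m or y of batten1 in the frame of press between -0.0685 and -0.0615 m or y of batten3 in the frame of press between -0.0685 and -0.0615 m))) and (y of batten3 in the frame of press between -0.1285 and -0.1215 m or (y of batten3 in the frame of press between -0.0985 and -0.0915 m and (y of batten0 in the frame of press between -0.1285 and -0.1215 m or y of batten1 in the frame of press between -0.1285 and -0.1215 m or y of batten2 in the frame of press between -0.1285 and -0.1215 m)) or (y of batten3 in the frame of press between -0.0685 and -0.0615 m and (y of batten0 in the frame of press between -0.0985 and -0.0915 m or y of batten1 in the frame of press between -0.0985 and -0.0915 m or y of batten2 in the frame of press between -0.0985 and -0.0915 m)) or (y of batten3 in the frame of press between -0.0385 and -0.0315 m and (y of batten0 in the frame of press between -0.0685 and -0.0615 m or y of batten1 in the frame of press between -0.0685 and -0.0615 m or y of batten2 in the frame of press between -0.0685 and -0.0615 m))) and (y of batten0 in the frame of jaw_face between -0.018 and -0.012 m or y of batten1 in the frame of jaw_face between -0.018 and -0.012 m or y of batten2 in the frame of jaw_face between -0.018 and -0.012 m or y of batten3 in the frame of jaw_face between -0.018 and -0.012 m) and value of joint knob above 1.2 rad), for 0.3 s.
4. the flattening board lies over the panel with its holes on the pegs (x of board in the frame of press between -0.005 and 0.005 m and y of board in the frame of press between -0.113 and -0.103 m and z of board in the frame of press between 0.038 and 0.046 m and angle between board's own z axis and vertical below 0.05 rad and angle between the x axis of board and the x axis of press, either way round below 0.06 rad), for 0.3 s.
At the end, for the whole second after the job is handed in: Battens flat on the bed, along the jaws, ends within 12 mm of the jaw ends, closed up from the fixed jaw on (3.5 mm) with the sliding jaw within 3 mm of the last; knob above 1.2 rad; board level and down on the pegs, within 5 mm (4 mm in height) and 0.06 rad of its place; all at rest (all of step 3 and all of step 4 and linear speed of each of batten0, batten1, batten2, batten3, board below 0.03 m/s); the robot touches nothing.
It fails at once if the jaw is forced along while its knob is tight (value of joint knob above 1.2 rad and (velocity of joint jaw above 0.04 m/s or velocity of joint jaw below -0.04 m/s)).
It fails at once if a bystander (glue bottle, tin, tape roll) is moved more than 25 mm or tipped (distance of any of glue, tin, tape from where it was at the start of the episode above 0.025 m or angle between any of glue, tin, tape's own z axis and vertical above 0.5 rad).
Of batten0, batten1, batten2, batten3 only 2 to 4 are there at a start; the rules pass over those that are not, and their reading is None.
At some moment in a run one of batten0, batten1, batten2, batten3, board may be knocked a few centimetres aside while the robot is not near it.
Once in a run the grip may slacken for a moment while it holds something.
It also fails if it takes over 210 s, if anything falls off the work surface, if the arm or the gripper's body presses on something with over 40 N, if the wrist force passes 120 N, or if a joint passes its speed limit or range.

## Robot

A 7-joint arm with a two-finger parallel gripper is mounted at the origin on the work surface. World frame = base frame: x ahead of the robot, y to its left, z up, the work surface at z = 0. Lengths are in mm, angles in rad, forces in N, time in s.
With the tool pointing down it reaches from about 375 to 925 mm from the base axis. Payload 3.1 kg.
Tool frame: the origin (TCP) lies at the very end of the fingers, on their centre line; the grasp point (between the pads) lies ctrl.hold_point_z behind it (ctrl.hold_point_z is the distance from the TCP to the grasp point, in mm); y points along the fingers, z is the direction in which the jaws open and shut, and the axes are right-handed (so a half turn about y gives the same grasp; the last joint's range is limited). The gripper opens to 85 mm and grips with 20 to 120 N. Pads are 22 mm wide; open, the fingers measure 114 mm over their backs; the gripper's body (76 mm by 85 mm) begins 54 mm behind the grasp point. The pads swing forward as they close: fully open they stand 13 mm farther back than shut.
Start: joints at [1.065, 0.383, 0.044, 1.598, -0.018, 1.161, -0.05], TCP at [257.803, -596.691, 231.269] pointing down, gripper open.
Joint ranges: [-2.61, 2.61], [-0.41, 2.15], [-1.48, 1.57], [0, 2.5], [-1.57, 4.71], [0.05, 1.97], [-2.85, 2.85]. Speed limits (rad/s): [2.79, 2.79, 3.14, 3.14, 3.14, 3.14, 3.14].

## Interface

Orientations are given as a unit quaternion [w, x, y, z].
In Python, from bench import ctrl gives the robot as it stands. The module is installed in compiled form; this text tells all that it offers. Calls block until the motion is done:
- ctrl.movep(position, orientation): joint-space move of the TCP to a pose.
- ctrl.line_to(position, ori=None, rate=150): straight line of the TCP; ori=None keeps the orientation; rate is the mean speed in mm/s.
- ctrl.move_joints(angles): joint-space move.
- ctrl.move_gripper(opening, effort=None): finger opening in mm; effort is the grip in N (None keeps the last); returns when the fingers have stopped.
- ctrl.dwell(seconds).
- ctrl.ik(position, orientation): joint angles nearest the present ones, or None.
- ctrl.get_obs(): the state.
- ctrl.camera(name): name is "scene" or "top" or "wrist"; returns the picture (384x512x3 uint8, blue, green, red); there is no depth.
- ctrl.get_calibration(name): a dict with "fx", "fy", "cx", "cy" (pixels), "D" ([k1, k2, p1, p2, k3] as OpenCV has them; the pictures are not rectified), "rvec" (rotation vector, rad) and "tvec" (3), from world to camera coordinates, as OpenCV has them. Camera axes: x right, y down, z forward; pixel columns grow to the right and rows downward; lengths in mm; the calibration is good to about 2 mm. A picture is of the moment at which its call begins: read the wrist's pose just before it. get_calibration takes no time and is no camera call; for the wrist camera it gives the pose at the moment of the call.
A pose or a line that the arm cannot do raises ctrl.MotionError and nothing moves.
- ctrl.sign_off(): hands the job in, once; it reports no verdict.
The state is a dict: "t": time; "joints": joint angles; "joint_velocities": joint speeds; "tau": joint torques, N m; "eef_pos": TCP position; "orientation": TCP orientation; "force": force on the tool from outside, world axes, zero at the start; "torque": the same for the moment, N m; "finger_gap": finger opening in mm.
Only numpy, scipy, OpenCV 4.12 (cv2) and the standard library are available. Lean on these libraries where they do the work, as an engineer would, in place of code of your own. Each camera call takes 0.05 s, during which the arm holds its last target.

## Working session

There is one attempt and no reset: what is moved stays moved. The work goes in short steps, each a Python script; the robot and the scene stay as the last script left them, time stands still between calls to the robot, and variables do not carry over. Pictures are saved under pics/ and viewed, and the job is handed in when it is done.

```bash
mkdir -p pics; ls; python3 - <<'E'
from bench import ctrl
import cv2
o=ctrl.get_obs(); print({k:(v if not hasattr(v,'round') else v) for k,v in o.items()}, ctrl.hold_point_z)
for n in("scene","top","wrist"):
    c=ctrl.get_calibration(n); print(n,c)
    cv2.imwrite(f"pics/a_{n}.png",ctrl.camera(n))
E
```

```text
pics
{'t': 0.0, 'joints': array([ 1.06525446,  0.38385333,  0.04379893,  1.5996145 , -0.01790113,
        1.16121225, -0.0499065 ]), 'joint_velocities': array([ 6.56297256e-04,  1.30615502e-03,  6.79072076e-04, -8.00956119e-04,
       -2.18918680e-03,  7.70525306e-05,  9.99378005e-04]), 'tau': array([-2.37755357e-04, -4.33466649e+01,  1.02447923e+00, -2.49516392e+01,
        1.06054073e-02,  1.13300805e-02, -2.87893933e-06]), 'eef_pos': array([ 257.37831882, -595.81647326,  229.85601211]), 'orientation': array([ 0.14295979, -0.14343635,  0.69337738, -0.69153186]), 'force': array([0.35861605, 0.77969405, 0.67684681]), 'torque': array([0.03865298, 0.00341266, 0.00679195]), 'finger_gap': 85.03320856318291} 18.700000000000003
scene {'fx': 391.6697669172847, 'fy': 391.6697669172847, 'cx': 258.08928701638087, 'cy': 184.78349621591948, 'D': array([-0.01347298,  0.        ,  0.        ,  0.        ,  0.        ]), 'rvec': array([ 1.48480119,  2.2073008 , -0.7762989 ]), 'tvec': array([ 213.38459519, -335.17381838, 1568.29969626])}
top {'fx': 441.8195353799247, 'fy': 441.8195353799247, 'cx': 255.63825971202138, 'cy': 198.33113486748078, 'D': array([0.01157223, 0.        , 0.        , 0.        , 0.        ]), 'rvec': array([ 2.12870926, -2.17803092,  0.14657944]), 'tvec': array([  14.79317834,  527.73437855, 1367.08650331])}
wrist {'fx': 320.5988518046842, 'fy': 320.5988518046842, 'cx': 259.38519798626294, 'cy': 189.06391458904824, 'D': array([-0.05194886,  0.        ,  0.        ,  0.        ,  0.        ]), 'rvec': array([-2.38652684,  1.5686445 ,  0.26340248]), 'tvec': array([-649.27717426,  -42.41315781,  381.93434474])}
```

View pics/a_scene.png

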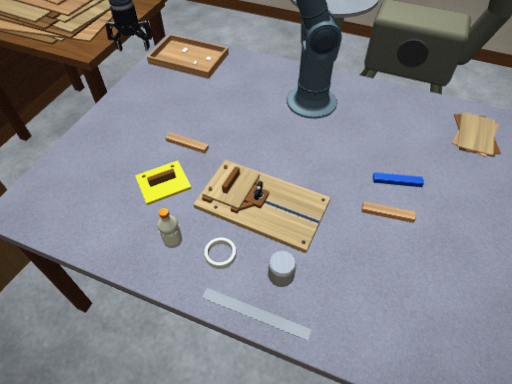

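View pics/a_top.png

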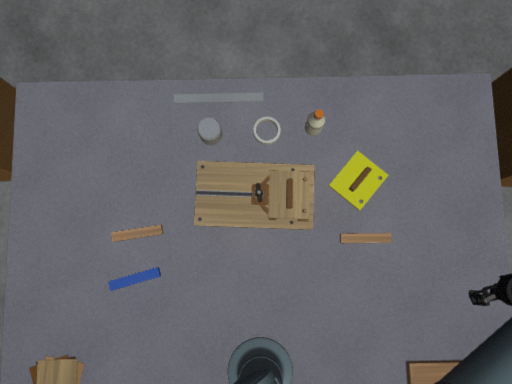

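View pics/a_wrist.png

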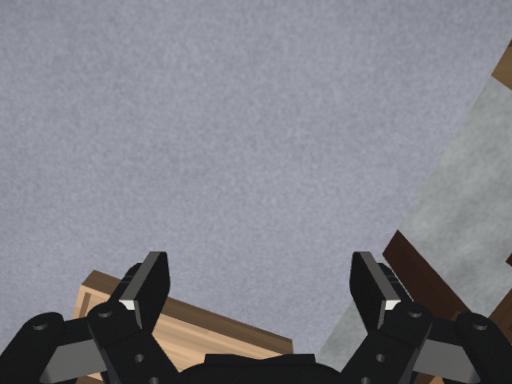

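Top view: pale battens at (137,233) and (366,238), with a blue look-alike at (134,279). The plywood board with the grip is on the press at (290,194), with a yellow look-alike at (360,180). Next I'll check enlarged crops.

```bash
python3 - <<'E'
import cv2,numpy as np
t=cv2.imread("pics/a_top.png"); s=cv2.imread("pics/a_scene.png")
cv2.imwrite("pics/b1.png",cv2.resize(t[145:245,180:400],None,fx=3.6,fy=3.6,interpolation=cv2.INTER_CUBIC))
b=np.hstack([cv2.resize(t[215:300,95:175],(400,425),interpolation=cv2.INTER_CUBIC),cv2.resize(t[300:384,20:100],(400,425),interpolation=cv2.INTER_CUBIC)])
cv2.imwrite("pics/b2.png",b)
cv2.imwrite("pics/b3.png",cv2.resize(s[140:260,130:340],None,fx=3.7,fy=3.7,interpolation=cv2.INTER_CUBIC))
E
```

```text
(no output)
```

View pics/b1.png

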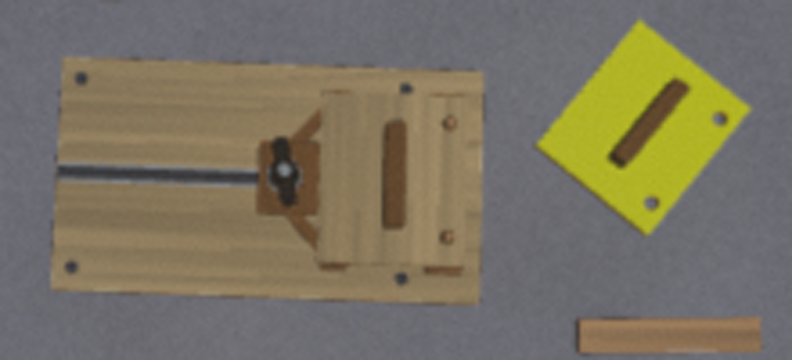

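View pics/b2.png

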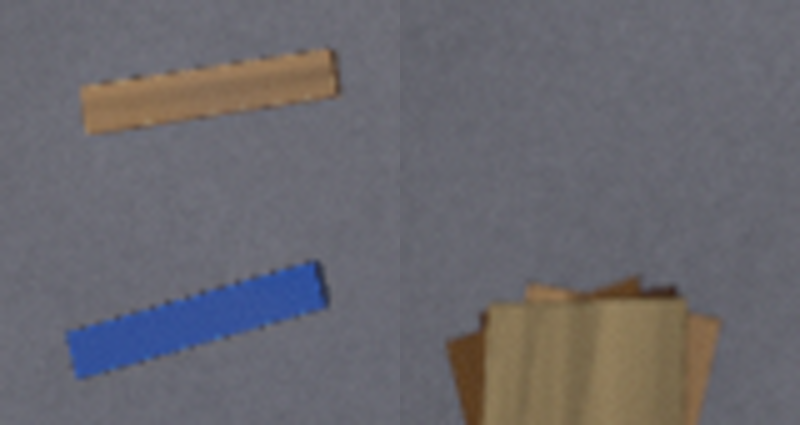

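View pics/b3.png

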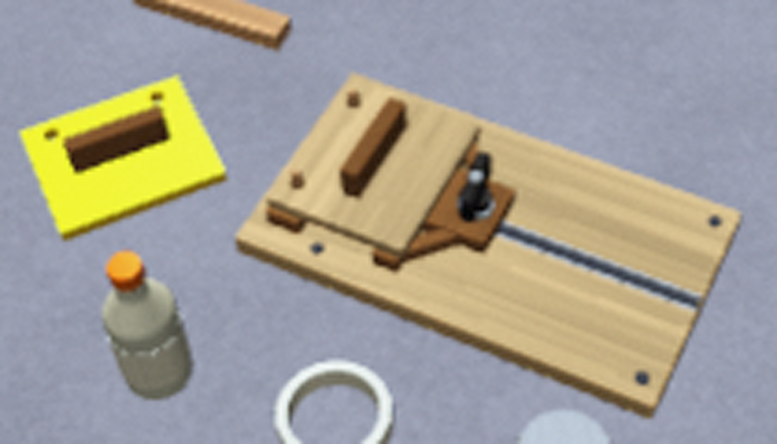

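```bash
cat > h.py <<'E'
from bench import ctrl
import cv2,numpy as np
from scipy.spatial.transform import Rotation as R
HP=18.7
def down(a):
    c,s=np.cos(a),np.sin(a)
    M=np.array([[s,0,c],[-c,0,s],[0,-1,0]],float)
    q=R.from_matrix(M).as_quat(); return np.array([q[3],q[0],q[1],q[2]])
def cam(c):
    K=np.array([[c['fx'],0,c['cx']],[0,c['fy'],c['cy']],[0,0,1]]); Rm=cv2.Rodrigues(np.array(c['rvec'],float))[0]
    t=np.array(c['tvec'],float); return K,np.array(c['D'],float),Rm,t
def ray(c,px):
    K,D,Rm,t=cam(c); p=cv2.undistortPoints(np.array(px,float).reshape(-1,1,2),K,D).reshape(-1,2)
    d=np.c_[p,np.ones(len(p))]@Rm; return -Rm.T@t, d
def plane(c,px,z):
    o,d=ray(c,px); return (o+d*((z-o[2])/d[:,2])[:,None])
def proj(c,P):
    K,D,Rm,t=cam(c); return cv2.projectPoints(np.array(P,float).reshape(-1,1,3),cv2.Rodrigues(Rm)[0],t,K,D)[0].reshape(-1,2)
def shot(n,name):
    c=ctrl.get_calibration(n); im=ctrl.camera(n); cv2.imwrite(f"pics/{name}.png",im); return c,im
def st(m=''):
    o=ctrl.get_obs(); print(m,'t%.1f'%o['t'],o['eef_pos'].round(1),'F',o['force'].round(1),'T',o['torque'].round(2),'gap %.1f'%o['finger_gap']); return o
E
python3 - <<'E'
from h import *
c=ctrl.get_calibration('top'); px=np.array([[63,57],[483,71],[480,303],[52,289]])/3.6+[180,145]
P=plane(c,px,22);print(P.round(1))
print(np.linalg.norm(P-np.roll(P,1,0),axis=1))
im=cv2.imread('pics/a_top.png');h=cv2.cvtColor(im,cv2.COLOR_BGR2HSV)
m=((h[...,0]<22)&(h[...,1]>70)&(h[...,2]>90)).astype('uint8')
for q in cv2.findContours(m,cv2.RETR_EXTERNAL,cv2.CHAIN_APPROX_NONE)[0]:
    if cv2.contourArea(q)>200:
        r=cv2.minAreaRect(q); b=plane(c,cv2.boxPoints(r),20); print(r,plane(c,[r[0]],20).round(1),b[:,:2].round(0).tolist())
o=ctrl.get_obs(); q=o['orientation']; M=R.from_quat([q[1],q[2],q[3],q[0]]).as_matrix(); 
w=ctrl.get_calibration('wrist'); K,D,Rm,t=cam(w); print('campos in tool',M.T@(-Rm.T@t-o['eef_pos']),(M.T@Rm.T).round(2))
for a in np.linspace(-np.pi,np.pi,9):
    j=ctrl.ik([550,-50,330],down(a)); print(a, None if j is None else np.round(j,2))
E
```

```text
[[ 656.6  188.1   22. ]
 [ 635.1 -189.3   22. ]
 [ 426.8 -178.2   22. ]
 [ 447.8  199.    22. ]]
[209.04407752 378.02665337 208.6157747  377.74798986]
((433.0, 373.0), (20.0, 48.0), 90.0) [[ -17.5 -523.7   20. ]] [[13.0, -453.0], [10.0, -599.0], [-48.0, -594.0], [-45.0, -449.0]]
((56.0, 369.0), (28.0, 54.0), 90.0) [[ 20.9 620.9  20. ]] [[64.0, 704.0], [60.0, 541.0], [-22.0, 538.0], [-17.0, 700.0]]
((365.5, 237.5), (9.0, 49.0), 90.0) [[ 396.8 -342.6   20. ]] [[413.0, -266.0], [409.0, -421.0], [381.0, -419.0], [384.0, -264.0]]
((136.55780029296875, 232.87570190429688), (9.351517677307129, 50.863136291503906), 81.25383758544922) [[428.1 382.8  20. ]] [[432.0, 465.0], [453.0, 306.0], [424.0, 301.0], [403.0, 459.0]]
((254.36495971679688, 194.78089904785156), (117.9248046875, 64.56597900390625), 2.0454084873199463) [[541.6   6.5  20. ]] [[449.0, 200.0], [658.0, 191.0], [636.0, -190.0], [427.0, -175.0]]
campos in tool [ -83.1515131  -143.69024784    0.66289685] [[ 0.    0.95  0.32]
 [-0.   -0.32  0.95]
 [ 1.   -0.    0.  ]]
-3.141592653589793 [-1.12  0.36  1.41  1.75 -0.36  1.34 -2.77]
-2.356194490192345 [ 0.34  0.15 -0.36  1.7   0.05  1.31 -2.39]
-1.5707963267948966 [ 0.38  0.15 -0.4   1.69  0.06  1.31 -1.61]
-0.7853981633974483 [ 0.41  0.15 -0.44  1.69  0.07  1.31 -0.83]
0.0 [ 0.49  0.16 -0.53  1.69  0.08  1.31 -0.05]
0.7853981633974483 [ 0.54  0.17 -0.59  1.69  0.1   1.31  0.72]
1.5707963267948966 [ 0.6   0.18 -0.66  1.69  0.11  1.31  1.49]
2.356194490192345 [ 1.04  0.34 -1.24  1.67  0.33  1.37  2.11]
3.141592653589793 [-1.12  0.36  1.41  1.75 -0.36  1.34 -2.77]
```

```bash
python3 - <<'E'
from h import *
c=ctrl.get_calibration('top')
for nm,px,z in(('knob',[259.2,192.2],75),('tin',[209,127],80),('tape',[266,130],12),('glue',[319,114],150),('yel',[359,180],12)): print(nm,plane(c,[px],z).round(0))
ctrl.movep([610,0,300],down(-np.pi/2-0.057)); st()
c,im=shot('wrist','c1')
E
```

```text
knob [[541.  -9.  75.]]
tin [[751. 144.  80.]]
tape [[757. -37.  12.]]
glue [[ 762. -192.  150.]]
yel [[ 583. -334.   12.]]
 t2.6 [610.   -1.7 299.8] F [ 0.1 -0.  -0.6] T [ 0.01 -0.03 -0.07] gap 85.4
```

View pics/c1.png

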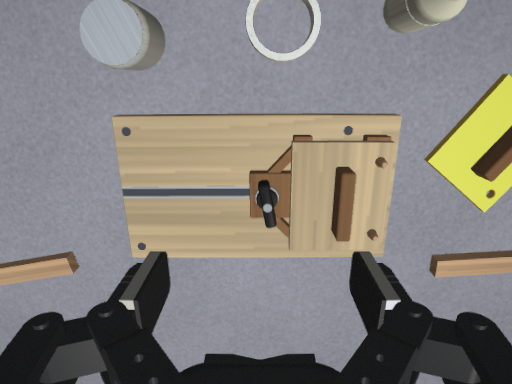

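```bash
python3 - <<'E'
import cv2
t=cv2.imread("pics/c1.png")
cv2.imwrite("pics/c2.png",cv2.resize(t[105:270,240:410],None,fx=3.6,fy=3.6,interpolation=cv2.INTER_CUBIC))
cv2.imwrite("pics/c3.png",cv2.resize(t[105:270,105:275],None,fx=3.6,fy=3.6,interpolation=cv2.INTER_CUBIC))
E
```

```text
(no output)
```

View pics/c2.png

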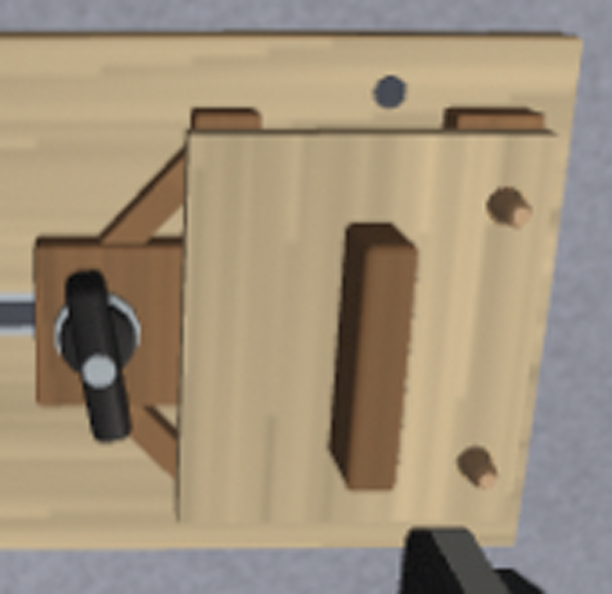

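View pics/c3.png

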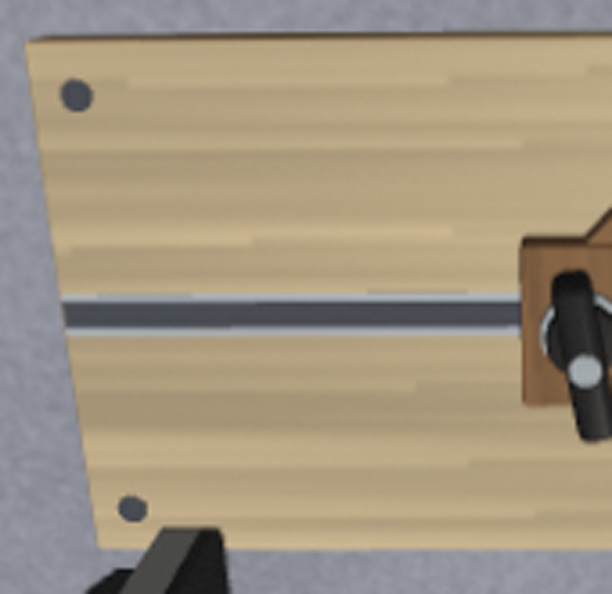

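```bash
python3 - <<'E'
from h import *
c=ctrl.get_calibration('wrist')
f=lambda p,o:[p[0]/3.6+o[0]-.4,p[1]/3.6+o[1]-.4]
L=(105,105);Q=(240,105)
C=plane(c,[f((29,42),L),f((580,38),Q),f((515,546),Q),f((99,549),L)],22);print(C.round(1),C.mean(0))
print(np.linalg.norm(C-np.roll(C,1,0),axis=1))
src=np.array([[105,190],[105,-190],[-105,-190],[-105,190]])
pg=plane(c,[f((519,214),Q),f((485,480),Q)],67);print('pegs',pg)
def fit(s,d):
    sc,dc=s.mean(0),d.mean(0);H=(s-sc).T@(d-dc);th=np.arctan2(H[0,1]-H[1,0],H[0,0]+H[1,1])
    Rm=np.array([[np.cos(th),-np.sin(th)],[np.sin(th),np.cos(th)]]);return th,dc-Rm@sc,Rm
for s,d in((src,C[:,:2]),(np.array([[50,-156],[-50,-156]]),pg[:,:2])):
    th,t,Rm=fit(s,d);print(th,t,(d-(s@Rm.T+t)).round(1).tolist())
Cb=plane(c,[f((188,131),Q),f((557,133),Q)],52);print('board +x corners',Cb.round(1))
Gb=plane(c,[f((364,248),Q),f((415,248),Q),f((397,489),Q),f((350,489),Q)],86);print('grip',Gb.round(1),Gb.mean(0))
K=plane(c,[f((88,275),Q),f((112,438),Q)],79);print('knob',K.round(1),K.mean(0))
print('jaw head corners z40',plane(c,[f((192,112),Q),f((258,112),Q)],40).round(1))
print('fixed jaw corner',plane(c,[f((448,112),Q),f((543,112),Q)],40).round(1))
E
```

```text
[[ 661.2  186.3   22. ]
 [ 640.1 -189.    22. ]
 [ 431.  -178.7   22. ]
 [ 452.3  200.1   22. ]] [546.16457378   4.66770866  22.        ]
[209.37346881 375.86279165 209.36961333 379.40322719]
pegs [[ 587.91456038 -153.04836805   67.        ]
 [ 487.64747098 -147.24071792   67.        ]]
-0.056561561242141116 [546.16457378   4.66770866] [[-0.5, -2.1], [-0.2, 2.0], [0.4, 0.4], [0.3, -0.2]]
-0.05785715372071285 [546.80169698   5.59442872] [[0.2, -0.0], [-0.2, 0.0]]
board +x corners [[ 619.7  -43.    52. ]
 [ 611.9 -170.4   52. ]]
grip [[ 584.8  -95.7   86. ]
 [ 583.8 -112.3   86. ]
 [ 496.6 -109.4   86. ]
 [ 497.6  -92.9   86. ]] [ 540.68509457 -102.60228249   86.        ]
knob [[578.8  -6.2  79. ]
 [519.  -11.2  79. ]] [548.85706219  -8.71586446  79.        ]
jaw head corners z40 [[624.1 -45.7  40. ]
 [622.7 -68.9  40. ]]
fixed jaw corner [[ 619.  -135.9   40. ]
 [ 617.2 -169.8   40. ]]
```

```bash
python3 - <<'E'
from h import *
ctrl.movep([480,0,300],down(np.pi/2-0.057)); st()
c,im=shot('wrist','d1')
cv2.imwrite("pics/d2.png",cv2.resize(im[95:285,100:420],None,fx=2.5,fy=2.5,interpolation=cv2.INTER_CUBIC))
E
```

```text
t5.3 [480.1  -0.  300.1] F [ 0.3 -0.5  0.1] T [-0.01 -0.02  0.03] gap 85.6
```

View pics/d2.png

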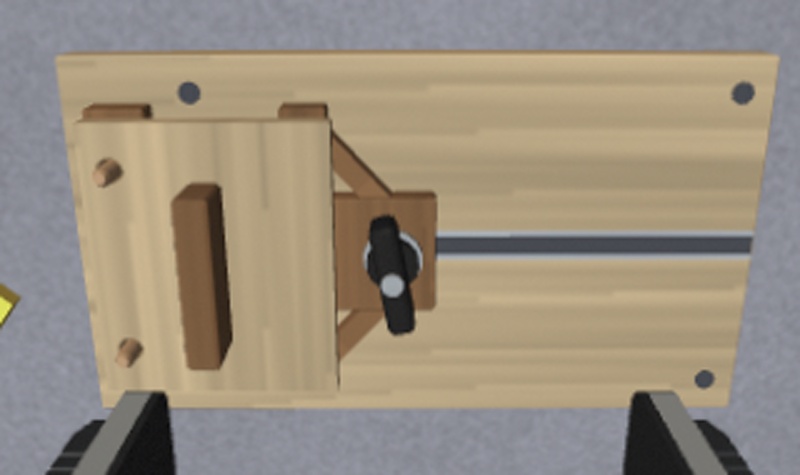

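```bash
python3 - <<'E'
from h import *
c=ctrl.get_calibration('wrist')
f=lambda p:[p[0]/2.5+100-.3,p[1]/2.5+95-.3]
C=plane(c,[f((58,58)),f((778,57)),f((728,407)),f((106,407))],22);print(C.round(1))
src=np.array([[105,-190],[105,190],[-105,190],[-105,-190]])
# here image up is +x, left is -y
pg=plane(c,[f((102,176)),f((124,356))],67);print('pegs',pg)
def fit(s,d):
    sc,dc=s.mean(0),d.mean(0);H=(s-sc).T@(d-dc);th=np.arctan2(H[0,1]-H[1,0],H[0,0]+H[1,1])
    Rm=np.array([[np.cos(th),-np.sin(th)],[np.sin(th),np.cos(th)]]);return th,dc-Rm@sc,Rm
for s,d in((src,C[:,:2]),(np.array([[50,-156],[-50,-156]]),pg[:,:2])):
    th,t,Rm=fit(s,d);print(th,t,(d-(s@Rm.T+t)).round(1).tolist())
K=plane(c,[f((382,220)),f((402,332))],79);print('knob',K.round(1),K.mean(0))
E
```

```text
[[ 432.5 -176.7   22. ]
 [ 453.5  199.5   22. ]
 [ 662.1  188.7   22. ]
 [ 640.2 -188.    22. ]]
pegs [[ 486.40521437 -146.42928671   67.        ]
 [ 584.1088022  -152.267455     67.        ]]
-0.058696395159957684 [547.07833176   5.84947717] [[-208.2, 13.2], [-209.5, 10.1], [208.7, -13.0], [209.0, -10.4]]
3.0819097409906226 [ 525.95200037 -305.07061342] [[1.1, -0.1], [-1.1, 0.1]]
knob [[513.  -10.9  79. ]
 [572.5  -4.7  79. ]] [542.74235003  -7.81599098  79.        ]
```

```bash
cat >> h.py <<'E'
TH=-0.057; PO=np.array([546.3,5.4])
RP=np.array([[np.cos(TH),-np.sin(TH)],[np.sin(TH),np.cos(TH)]])
def W(x,y,z): p=PO+RP@[x,y]; return [p[0],p[1],z]
def P2(xy): return RP.T@(np.array(xy)[:2]-PO)
A0=-np.pi/2+TH
E
python3 - <<'E'
from h import *
q=down(A0)
ctrl.movep(W(0,-108,140),q)
ctrl.line_to(W(0,-108,57),rate=80); st('at')
ctrl.move_gripper(10,effort=50); st('grip')
ctrl.line_to(W(0,-108,140),rate=60); st('up')
shot('wrist','e1')
E
```

```text
at t8.7 [ 540.7 -102.6   57.5] F [-0.4  0.5 -0.6] T [-0.01  0.04  0.  ] gap 85.2
grip t9.3 [ 540.4 -102.4   57.2] F [0.  0.1 1.7] T [0.14 0.01 0.  ] gap 17.0
up t10.8 [ 539.8 -102.3  139.6] F [ 0.3 -0.8 -2.8] T [-0.08  0.03  0.04] gap 17.3
```

View pics/e1.png

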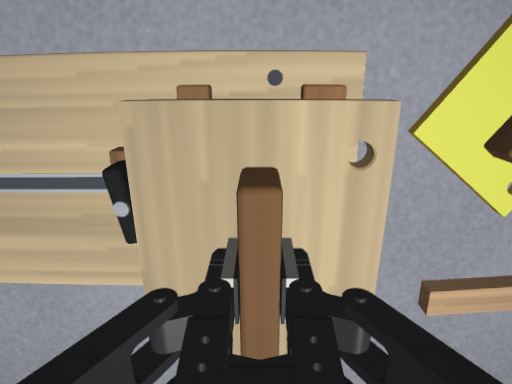

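The board is held level; its hole shows at (361,153). I'm setting it aside at about (600,340), on free bench.

```bash
python3 - <<'E'
from h import *
q=down(A0)
ctrl.line_to([600,340,140],rate=250)
ctrl.line_to([600,340,19.5],rate=100); st('down')
ctrl.move_gripper(50); 
ctrl.line_to([600,340,150],rate=200); st()
ctrl.movep(W(60,-14,220),down(A0)); shot('wrist','f1'); 
shot('top','f2')
E
```

```text
down t14.2 [600.8 340.2  20.5] F [-1.   0.6 -2.3] T [-0.02 -0.01  0.01] gap 16.8
 t15.4 [599.  340.  148.7] F [-0.2  0.  -0.1] T [-0.06  0.04  0.02] gap 50.0
```

View pics/f1.png

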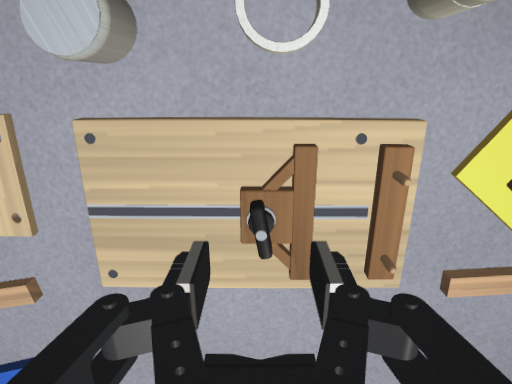

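View pics/f2.png

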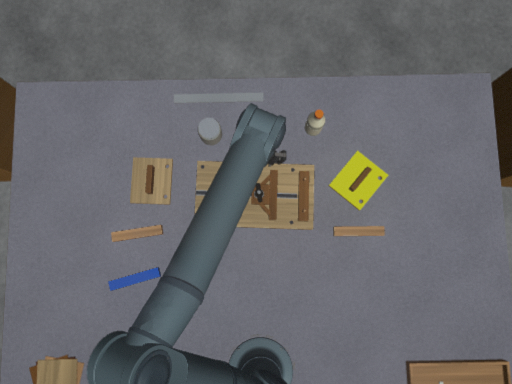

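```bash
python3 - <<'E'
from h import *
c=ctrl.get_calibration('wrist')
K=plane(c,[[256.5,202],[267,258]],79);k=K.mean(0);d=K[0]-K[1];d*=np.sign(d[0]);print(K,k,P2(k),np.arctan2(d[1],d[0]))
xy=[545.6,-8.3]
print(P2(xy))
g=-np.pi/2+0.09
ctrl.movep([*xy,110],down(g)); ctrl.line_to([*xy,53],rate=80); st('at')
ctrl.move_gripper(5,effort=40); st('grip')
for a in np.linspace(g,TH,7)[1:]:
    ctrl.line_to([*xy,53],down(a)); o=st('a%.2f'%a)
shot('wrist','g1')
E
```

```text
[[579.37237893  -5.70525228  79.        ]
 [518.05361875 -12.9238985   79.        ]] [548.71299884  -9.31457539  79.        ] [  3.24735668 -14.55321157] 0.11718393487561178
[  0.08161405 -13.71762877]
at t18.2 [545.9  -8.6  53.2] F [ 0.5 -0.4 -0.2] T [ 0.01 -0.02  0.  ] gap 50.0
grip t18.6 [546.1  -7.5  53.9] F [-1.9  1.4  5.6] T [ 0.48  0.36 -0.01] gap 24.5
a-1.24 t19.0 [546.1  -7.4  53.8] F [-1.8  2.9  7. ] T [0.47 0.41 0.05] gap 24.1
a-1.01 t19.4 [546.   -7.3  53.8] F [-0.6  2.8  6.2] T [0.59 0.42 0.05] gap 24.4
a-0.77 t19.8 [546.   -7.2  53.7] F [-1.9  2.7  6.2] T [0.58 0.49 0.12] gap 24.5
a-0.53 t20.1 [545.9  -7.9  53.7] F [-1.7  1.8  6.9] T [0.37 0.39 0.12] gap 24.2
a-0.29 t20.5 [545.8  -8.2  53.7] F [-2.2  1.7  6.5] T [0.34 0.52 0.03] gap 24.1
a-0.06 t20.9 [545.6  -8.2  53.7] F [-2.2  1.2  6.4] T [ 0.29  0.51 -0.18] gap 24.2
```

View pics/g1.png

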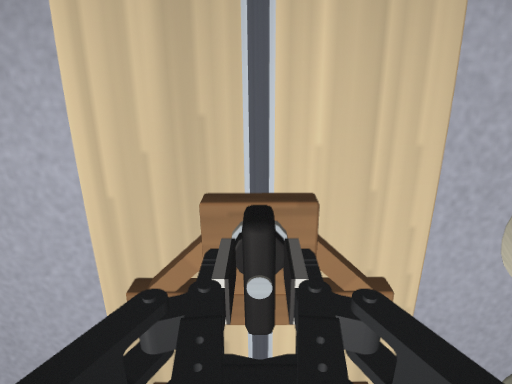

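The bar now lies along the track, so the knob is free. A gap of 24 mm means the tips took the hub as well. I'll regrip higher and draw the jaw back.

```bash
python3 - <<'E'
from h import *
ctrl.move_gripper(40)
p=W(0,-13.7,60); ctrl.line_to(p,down(TH),rate=60); ctrl.move_gripper(5,effort=40); st('grip')
for y in (-10,0,30,70,105,130):
    ctrl.line_to(W(0,y,60),rate=60); o=st('y%d'%y)
    if np.abs(o['force'][:2]).max()>25: print('STOP');break
shot('wrist','g2')
E
```

```text
grip t21.9 [545.6  -8.2  60.1] F [-1.4 -0.3  2. ] T [0.04 0.11 0.05] gap 13.2
y-10 t22.1 [545.8  -4.4  60.1] F [ 0.3 -0.5  2.1] T [-0.13  0.11 -0.01] gap 13.6
y0 t22.4 [546.5   7.4  60.1] F [0.1 1.5 3.5] T [ 0.33  0.17 -0.08] gap 13.1
y30 t23.1 [548.2  37.6  60.1] F [-0.7  2.5  4.3] T [ 0.32  0.17 -0.01] gap 13.3
y70 t23.9 [550.5  78.1  60.1] F [-0.7  0.5  5.6] T [ 0.22  0.26 -0.06] gap 13.1
y105 t24.6 [552.4 111.9  60.1] F [-1.2  0.5  5.1] T [ 0.23  0.33 -0.05] gap 13.0
y130 t25.2 [553.8 137.1  60.1] F [-0.5  1.5  5.1] T [ 0.32  0.27 -0.03] gap 13.2
```

View pics/g2.png

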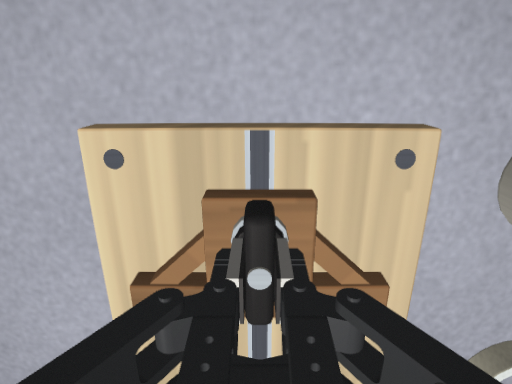

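```bash
cat >> h.py <<'E'
def batten(name,z=20):
    c,im=shot('wrist',name); h=cv2.cvtColor(im,cv2.COLOR_BGR2HSV)
    m=((h[...,0]>3)&(h[...,0]<25)&(h[...,1]>75)&(h[...,2]>60)).astype('uint8')
    m=cv2.morphologyEx(m,cv2.MORPH_OPEN,np.ones((3,3)))
    for q in cv2.findContours(m,cv2.RETR_EXTERNAL,cv2.CHAIN_APPROX_NONE)[0]:
        if cv2.contourArea(q)>500:
            P=plane(c,q.reshape(-1,2),z)[:,:2].astype('float32'); r=cv2.minAreaRect(P)
            b=cv2.boxPoints(r); e0,e1=b[1]-b[0],b[2]-b[1]; l=e0 if np.linalg.norm(e0)>np.linalg.norm(e1) else e1
            an=np.arctan2(l[1],l[0])%np.pi
            print(name,'c',np.round(r[0],1),'size',np.round(sorted(r[1]),1),'ang %.3f'%an,'px',cv2.boundingRect(q))
E
python3 - <<'E'
from h import *
ctrl.move_gripper(45); ctrl.line_to(W(0,130,150),rate=200)
ctrl.movep([428,430,230],down(0.13)); st(); batten('k1'); 
E
```

```text
t27.5 [429.3 427.4 229.3] F [-0.4 -0.4  0.2] T [-0.02 -0.02 -0.05] gap 44.9
k1 c [496.2 202.4] size [17.8 91.4] ang 3.088 px (254, 313, 65, 19)
k1 c [608.5 333.3] size [ 33.6 111.2] ang 3.079 px (350, 229, 83, 36)
k1 c [430.6 383.8] size [ 28.5 159.9] ang 1.706 px (243, 124, 26, 130)
```

View pics/k1.png

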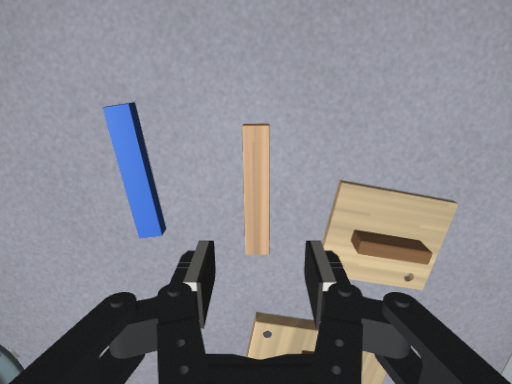

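```bash
cat >> h.py <<'E'
A1=np.pi/2+TH
def pick(x,y,ang,z=3.5):
    ctrl.movep([x,y,90],down(ang)); ctrl.move_gripper(60); ctrl.line_to([x,y,z],rate=100); st('at')
    ctrl.move_gripper(15,effort=60); st('grip'); ctrl.line_to([x,y,140],rate=150); st('up')
def place(x,y,a):
    ctrl.movep(W(x,y,140),down(a)); st('over')
    ctrl.line_to(W(x,y,60),rate=120); ctrl.line_to(W(x,y,26),rate=50); st('low')
    ctrl.move_gripper(45); ctrl.line_to(W(x,y,130),rate=150); st('released')
E
python3 - <<'E'
from h import *
pick(430.2,383.8,0.135)
shot('wrist','k2')
if ctrl.get_obs()['finger_gap']>25: place(0,-95,A1)
E
```

```text
at t29.5 [430.9 384.2   4.1] F [-0.8 -0.1  0.3] T [-0.01 -0.04 -0.  ] gap 60.1
grip t29.9 [431.  384.5   4.5] F [-0.3 -0.   5. ] T [-0.05  0.05 -0.06] gap 28.8
up t31.0 [429.2 383.2 138.9] F [-0.9  1.  -0.6] T [-0.04  0.02  0.05] gap 28.5
over t33.0 [541.1 -88.4 139.8] F [ 0.   0.8 -1.5] T [ 0.03 -0.02 -0.  ] gap 28.7
low t34.6 [540.  -89.2  26.5] F [-4.2  0.9  9.4] T [0.25 0.84 0.04] gap 28.6
released t35.8 [540.1 -89.1 129.3] F [0.  0.7 0.5] T [ 0.06 -0.05 -0.04] gap 45.3
```

View pics/k2.png

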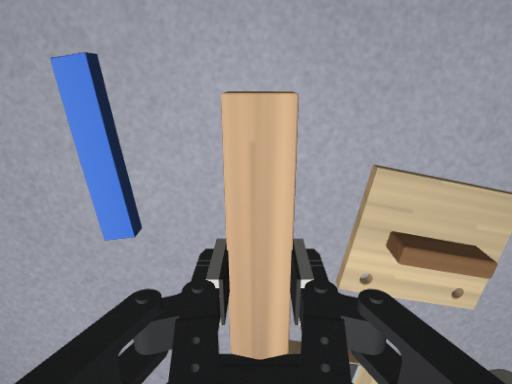

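```bash
python3 - <<'E'
from h import *
shot('wrist','k3')
print(plane(ctrl.get_calibration('top'),[[358.5,231]],20))
ctrl.movep([422,-275,230],down(0)); st(); batten('k4'); 
E
```

```text
[[ 417.86689028 -321.54492719   20.        ]]
 t36.9 [ 422.4 -273.8  229.4] F [-0.3  0.6 -0.7] T [-0.02 -0.06  0.01] gap 44.7
k4 c [ 595.4 -339.8] size [ 18.7 110.6] ang 2.424 px (369, 179, 67, 63)
k4 c [ 423.6 -323.5] size [ 29.1 160.3] ang 1.561 px (248, 130, 27, 129)
k4 c [ 543.6 -149.2] size [ 36.4 172.2] ang 3.084 px (294, 13, 169, 50)
```

View pics/k4.png

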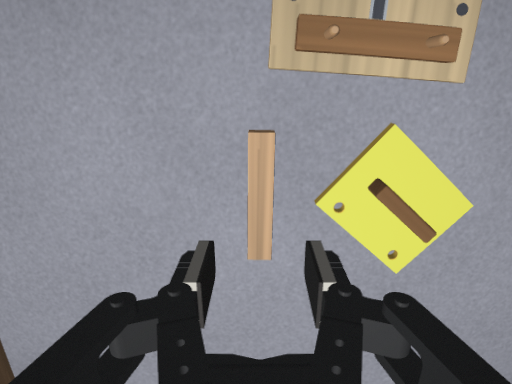

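View pics/k3.png

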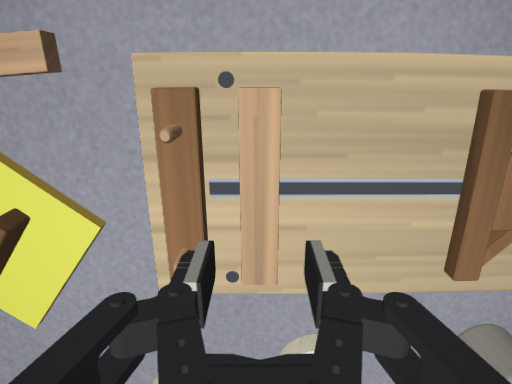

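Batten 1 lies along the jaw at (260,190) in k3, ends in line. Batten 2 is the pale piece at (261,195) in k4, centre (423.6,-323.5).

```bash
python3 - <<'E'
from h import *
pick(423.4,-323.5,-0.01)
if ctrl.get_obs()['finger_gap']>25: place(0,-32,A1)
ctrl.movep(W(-60,-20,240),down(A1)); shot('wrist','l1'); shot('top','l2')
E
```

```text
at t38.9 [ 423.8 -324.1    4. ] F [ 0.1 -0.1  0.6] T [0.03 0.05 0.01] gap 60.4
grip t39.3 [ 424.2 -324.1    4.4] F [0.1 0.1 5.1] T [0.12 0.1  0.03] gap 28.2
up t40.3 [ 422.8 -322.7  139. ] F [ 0.2 -0.1 -1.1] T [-0.04  0.09 -0.  ] gap 28.7
over t41.5 [543.9 -28.6 139.8] F [-0.6 -0.2 -0.2] T [-0.01 -0.04 -0.04] gap 28.4
low t43.2 [543.6 -26.3  26.4] F [-4.   0.8  9. ] T [0.17 0.83 0.04] gap 28.5
released t44.3 [543.7 -26.2 129.3] F [0. 0. 0.] T [ 0.02 -0.04 -0.01] gap 45.3
```

View pics/l1.png

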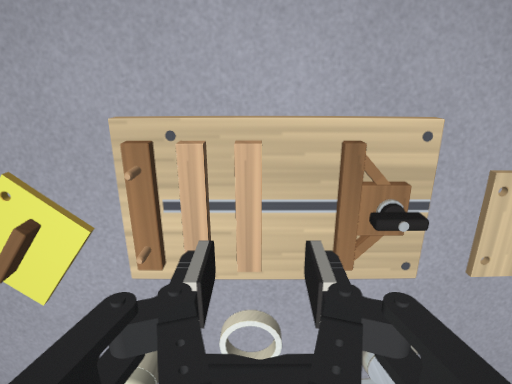

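View pics/l2.png

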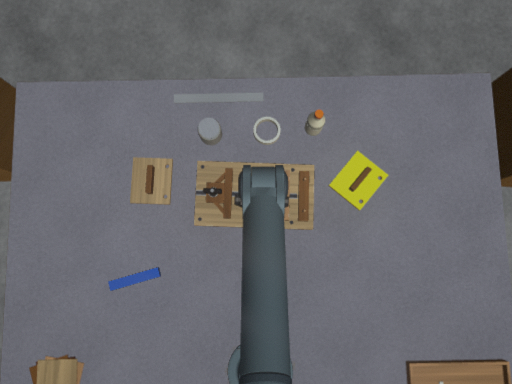

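Both battens lie flat between the jaws. Now I'll slide the jaw up, watching force.

```bash
python3 - <<'E'
from h import *
ctrl.movep(W(0,130,130),down(TH)); ctrl.line_to(W(0,130,60),rate=80); ctrl.move_gripper(5,effort=40); st('grip')
for y in (100,50,20,0,-10):
    ctrl.line_to(W(0,y,60),rate=60); o=st('y%d'%y)
    if abs(o['force'][1])>15: raise SystemExit
for y in np.arange(-12,-32,-1.5):
    ctrl.line_to(W(0,y,60),rate=20); o=st('y%.1f'%y)
    if abs(o['force'][1])>15: print('contact');break
shot('wrist','m1')
E
```

```text
grip t47.6 [553.8 135.4  60.6] F [-2.2  0.4  4.7] T [-0.04  0.43  0.01] gap 13.0
y100 t48.3 [552.  104.2  60.6] F [-2.4 -2.1  6.6] T [-0.23  0.59  0.06] gap 13.0
y50 t49.3 [549.2  55.   60.6] F [-3.1  0.4  7.7] T [-0.02  0.58 -0.01] gap 13.0
y20 t49.9 [547.5  24.3  60.6] F [-2.5 -1.5  7.2] T [-0.14  0.52  0.03] gap 13.3
y0 t50.4 [546.4   4.2  60.6] F [-2.9 -1.8  6.1] T [-0.21  0.52  0.04] gap 13.2
y-10 t50.7 [545.8  -5.4  60.6] F [-3.   0.1  6.9] T [-0.07  0.57 -0.03] gap 13.3
y-12.0 t51.0 [545.8  -6.3  60.6] F [-2.8  1.7  7.2] T [0.2  0.56 0.  ] gap 13.0
y-13.5 t51.2 [545.7  -7.4  60.6] F [-1.7  1.8  7.7] T [0.33 0.55 0.03] gap 13.4
y-15.0 t51.5 [545.7  -8.7  60.6] F [-3.   1.5  7.3] T [0.4  0.57 0.07] gap 13.1
y-16.5 t51.7 [545.6 -10.1  60.6] F [-2.8  2.2  8.2] T [0.38 0.56 0.05] gap 13.1
y-18.0 t52.0 [545.5 -11.6  60.6] F [-3.1  2.1  8.1] T [ 0.45  0.62 -0.03] gap 12.9
y-19.5 t52.2 [545.4 -13.2  60.6] F [-2.4  1.7  7.7] T [0.41 0.56 0.02] gap 13.1
y-21.0 t52.5 [545.3 -14.6  60.6] F [-3.6  1.3  7.8] T [0.42 0.62 0.06] gap 13.2
y-22.5 t52.7 [545.2 -16.2  60.6] F [-3.3  1.5  7.4] T [0.4  0.6  0.02] gap 13.1
y-24.0 t53.0 [545.2 -17.7  60.6] F [-2.1  1.9  8.3] T [0.41 0.58 0.05] gap 13.4
y-25.5 t53.2 [545.1 -17.7  60.6] F [-2.8  4.4  8.3] T [ 0.74  0.65 -0.04] gap 13.3
y-27.0 t53.5 [545.2 -17.8  60.6] F [-2.9  5.4  9.6] T [ 1.21  0.64 -0.12] gap 13.2
y-28.5 t53.7 [545.2 -17.8  60.6] F [-3.8  7.8 10.4] T [ 1.59  0.73 -0.14] gap 13.4
y-30.0 t54.0 [545.2 -17.9  60.6] F [-4.4 11.3 12.1] T [ 2.02  0.77 -0.17] gap 12.9
y-31.5 t54.2 [545.2 -17.9  60.6] F [-4.2 11.7 12.9] T [ 2.4   0.84 -0.15] gap 13.4
```

View pics/m1.png

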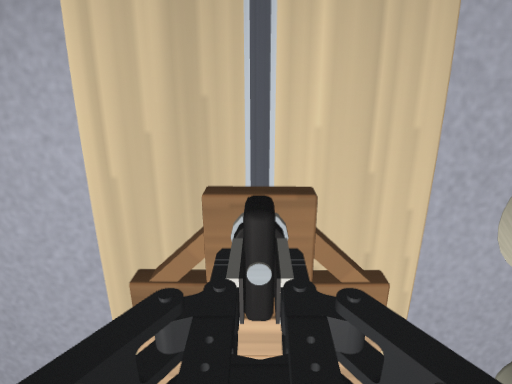

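The jaw stopped at knob y ≈ -23 mm (expected -22), so the panel is closed up. Tightening with a slight preload.

```bash
python3 - <<'E'
from h import *
p=W(0,-26,60)
for a in np.linspace(TH,TH-np.pi/2-0.05,9):
    ctrl.line_to(p,down(a)); o=st('a%.2f'%a)
ctrl.line_to(W(0,-23.3,60),rate=10); st('relaxed')
ctrl.move_gripper(45); ctrl.line_to(W(0,-23,130),rate=120)
ctrl.movep(W(65,-60,220),down(A0)); batten('n1',42)
E
```

```text
a-0.06 t54.5 [545.2 -17.8  60.6] F [-3.1  3.9  8.6] T [0.91 0.65 0.03] gap 13.1
a-0.26 t54.9 [544.9 -17.7  60.6] F [-4.1  5.1 10.5] T [ 1.02  0.79 -0.12] gap 13.0
a-0.46 t55.2 [544.6 -17.6  60.6] F [-3.   4.9 10.2] T [ 1.06  0.9  -0.16] gap 12.8
a-0.66 t55.6 [544.4 -17.5  60.6] F [-4.   3.8 11.1] T [ 1.12  1.   -0.1 ] gap 13.4
a-0.87 t55.9 [544.2 -17.3  60.6] F [-5.6  6.1 13.2] T [ 1.23  1.16 -0.1 ] gap 13.1
a-1.07 t56.3 [544.1 -17.2  60.6] F [-6.5  6.  12.6] T [ 1.3   1.19 -0.02] gap 13.3
a-1.27 t56.6 [544.  -16.9  60.7] F [-7.   6.8 14. ] T [ 1.46  1.3  -0.08] gap 13.1
a-1.48 t57.0 [543.9 -16.7  60.7] F [-5.8  7.  14.2] T [1.5  1.38 0.  ] gap 13.1
a-1.68 t57.3 [543.9 -16.4  60.8] F [-7.7  8.1 14.5] T [1.57 1.44 0.86] gap 13.0
relaxed t57.7 [543.9 -16.3  60.8] F [-6.8  3.9 11.8] T [0.73 1.32 0.98] gap 13.1
n1 c [543.5 -80.6] size [162.8 172.5] ang 1.515 px (203, 147, 165, 137)
n1 c [653.4  -1.2] size [  3.6 325.8] ang 1.513 px (40, 122, 323, 5)
n1 c [ 636.3 -263.7] size [  5.5 134.9] ang 2.424 px (412, 73, 98, 105)
```

View pics/n1.png

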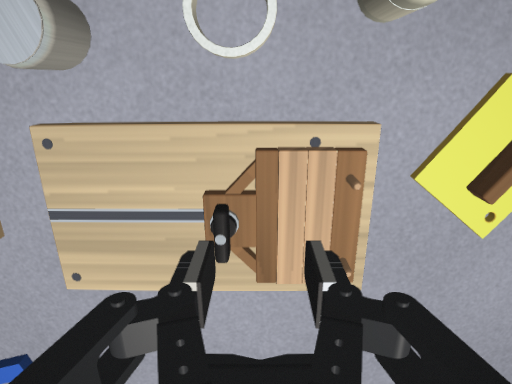

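```bash
python3 - <<'E'
from h import *
ctrl.movep(W(85,-75,170),down(A0)); c,im=shot('wrist','n2')
cv2.imwrite("pics/n3.png",cv2.resize(im[110:310,170:430],None,fx=3,fy=3,interpolation=cv2.INTER_CUBIC))
E
```

```text
(no output)
```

View pics/n3.png

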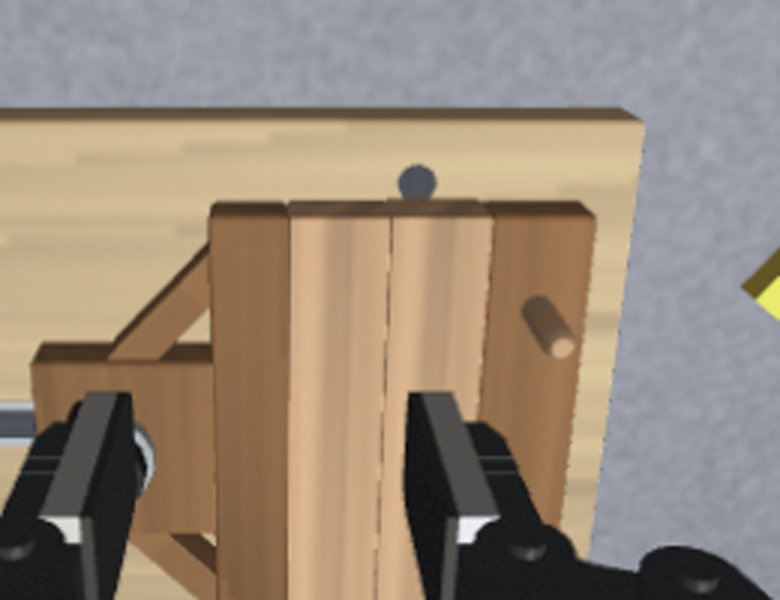

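The panel is closed without gaps, the ends are flush and the knob lies across. Now the board: measure its pose.

```bash
python3 - <<'E'
from h import *
ctrl.movep([660,335,170],down(A0)); batten('p1',12)
c,im=shot('wrist','p2')
E
```

```text
p1 c [588. 341.] size [ 20.5 111.3] ang 3.085 px (244, 187, 21, 96)
p1 c [582.  139.5] size [114.3 156.2] ang 3.079 px (383, 159, 129, 135)
```

View pics/p2.png

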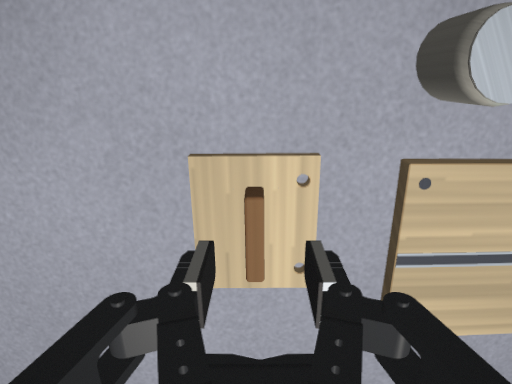

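```bash
python3 - <<'E'
from h import *
c=ctrl.get_calibration('wrist')
print('grip bar',plane(c,[[244.5,192],[263.5,192],[265,281],[246,281]],46).round(1), plane(c,[[303,180],[299.5,267.5]],12).round(1))
ctrl.move_gripper(60)
ctrl.movep([600.6,340.2,110],down(A0)); ctrl.line_to([600.6,340.2,20],rate=80); st('at')
ctrl.move_gripper(10,effort=70); st('grip')
ctrl.line_to([600.6,340.2,150],rate=100); st('up')
ctrl.line_to(W(0,-108,150),rate=200); ctrl.dwell(0.3); st('over'); c,im=shot('wrist','q1'); shot('scene','q2')
E
```

```text
grip bar [[650.7 345.   46. ]
 [649.7 328.1  46. ]
 [556.9 332.   46. ]
 [558.  350.7  46. ]] [[647.8 288.7  12. ]
 [548.1 294.2  12. ]]
at t63.5 [601.1 340.3  20.8] F [-0.3  0.4  0.6] T [-0.    0.01  0.02] gap 60.2
grip t63.9 [600.9 340.3  20.6] F [ 0.4 -0.4  1.8] T [-0.03  0.07  0.  ] gap 16.8
up t65.4 [600.  340.2 148.9] F [-0.4  0.4 -2.4] T [ 0.08 -0.04 -0.02] gap 16.9
over t68.1 [ 540.2 -102.1  150. ] F [-0.2 -1.2 -2.1] T [ 0.02 -0.03 -0.07] gap 16.9
```

View pics/q1.png

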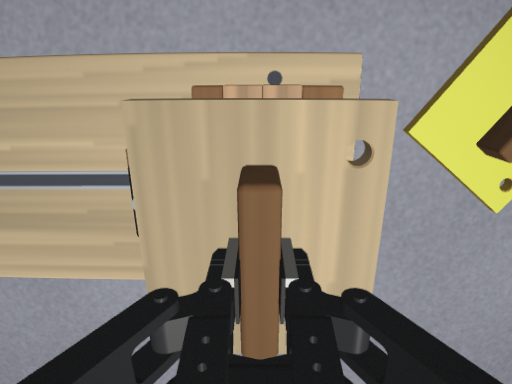

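The grasp matches the first one: hole at (360,152) against (361,153) before. Lowering with force checks.

```bash
python3 - <<'E'
from h import *
x,y=540.3,-102.4
ctrl.line_to([x,y,92],rate=80); ctrl.dwell(.3); st()
for z in (84,80,76,72,68,65,62,60,58.5):
    ctrl.line_to([x,y,z],rate=25); o=st('z%.0f'%z)
    if abs(o['force'][2])>20: print('contact');break
E
```

```text
t69.3 [ 540.6 -102.4   92.4] F [-0.5  0.2 -2.5] T [ 0.03 -0.02 -0.02] gap 16.7
z84 t69.8 [ 540.1 -102.4   83.7] F [ 0.1  0.2 -2.9] T [-0.03  0.05 -0.02] gap 16.9
z80 t70.1 [ 540.1 -102.3   79.8] F [-0.1 -0.9 -1.1] T [-0.05 -0.04  0.06] gap 17.4
z76 t70.4 [ 540.1 -102.3   75.8] F [ 0.3 -0.  -1.7] T [ 0.02 -0.03 -0.02] gap 16.5
z72 t70.7 [ 540.1 -102.3   71.8] F [ 0.2 -0.3 -2.2] T [-0.05  0.04 -0.02] gap 16.7
z68 t71.0 [ 540.1 -102.3   67.8] F [-0.7 -0.6 -3.4] T [-0.01  0.07  0.01] gap 16.6
z65 t71.3 [ 540.1 -102.3   64.8] F [-0.8 -0.5 -2.1] T [-0.01  0.02 -0.01] gap 17.1
z62 t71.6 [ 540.9 -102.7   62.5] F [ 0.6 -1.1  0.2] T [ 0.03 -0.01 -0.06] gap 16.7
z60 t71.8 [ 540.9 -102.7   62.4] F [-3.9  2.2 12.6] T [0.46 0.83 0.01] gap 16.5
z58 t72.1 [ 540.9 -102.7   62.4] F [-7.   6.  22.6] T [0.84 1.49 0.01] gap 16.5
contact
```

Contact at TCP 62.4 with a 20.6 grip offset puts the board at z ≈ 41.8, which means it is seated. Releasing and checking.

```bash
python3 - <<'E'
from h import *
ctrl.line_to([540.6,-102.5,62.4],rate=30); st()
ctrl.move_gripper(50); ctrl.line_to([540.6,-102.5,170],rate=120)
ctrl.movep(W(65,-60,220),down(A0)); c,im=shot('wrist','r1')
cv2.imwrite("pics/r2.png",cv2.resize(im[100:300,170:430],None,fx=3,fy=3,interpolation=cv2.INTER_CUBIC))
ctrl.movep([300,-500,250],down(A0)); 
c,im=shot('scene','r3'); cv2.imwrite("pics/r4.png",cv2.resize(im[140:290,130:340],None,fx=3.7,fy=3.7,interpolation=cv2.INTER_CUBIC)); st()
E
```

```text
t72.4 [ 540.8 -102.5   62.5] F [-0.5  0.5  2.8] T [0.09 0.07 0.06] gap 16.7
 t76.3 [ 301.8 -499.   249.6] F [0.4 0.8 0.6] T [ 0.01 -0.01  0.02] gap 49.5
```

View pics/r2.png

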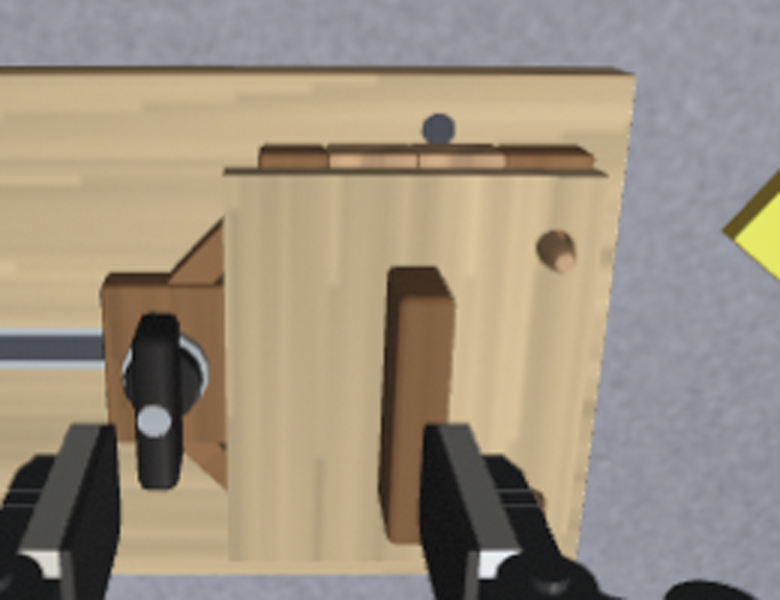

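View pics/r4.png

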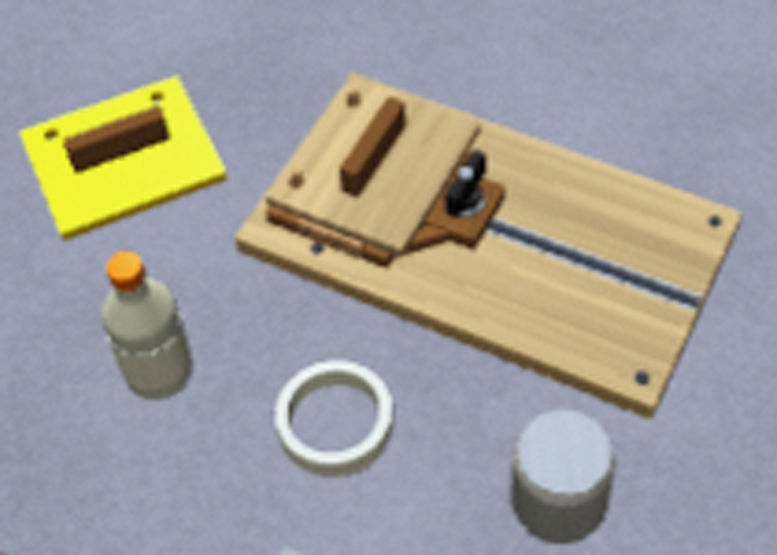

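The board is down on both pegs, with peg tops showing through the holes at (557,252) in r2 and at (353,99) and (296,180) in r4. The knob lies across, the panel is closed and the bystanders are where they were. Handing in.

```bash
python3 -c "
from bench import ctrl
ctrl.dwell(0.5); print(ctrl.sign_off()); print(ctrl.get_obs()['t'])"
```

```text
the job is handed in; nothing more can be done
None
the job is handed in; nothing more can be done
```

I made up the panel from the two battens on the bench and handed the job in at about 77 s. I left the blue and yellow look-alikes alone. In order, I:
- set the board aside
- freed the knob and drew the jaw back
- laid both battens in
- slid the jaw up until it met resistance
- turned the knob until it hit its stop
- put the board back on the pegs

**Last checks:**
- **Panel:** no visible gaps, and the batten ends are in line with the jaw ends.
- **Knob:** its bar lies across the press.
- **Board:** level in the pictures, with both pegs through the holes. Its height works out at about 41.8 mm against the 42 mm wanted.
- **Bystanders:** the glue bottle, tin and tape roll are where they stood.

**Disagreements and oddities:**
- The top camera put the press about 5 mm off in x from the wrist camera. I used the wrist values, and every fit bore them out.
- The first hold on the knob also took in its hub (24 mm gap), so I regripped higher before drawing the jaw back.
- One batten had been knocked a few centimetres before I reached it, so I measured it again.

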